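# Raise a root plug with the guarded lever ejector

### The job

Push the sliding carrier with the root plug in it along its guideway until it is fully home against the end stop, then reach through the window of the guard and press the lever's pedal all the way down so that the ejector lifts the plug out of its sleeve for me. Finish while still holding the pedal down. Do not touch the guard or the plug, lift nothing, and leave the second plug behind the ejector and the dropper bottle in front of it where they stand.

Things in the scene. Friction and masses are not known exactly. Their poses are not given: they have to be found in the camera images.
- ejector: fixed green bench plug ejector, base plate 215 x 440 mm. Origin on the bench top; x points along the guideway to its end stop (away from the robot), y left, z up; turned -0.08 to 0.22 rad. Guideway at y = +160 mm, 108 mm wide, strips 91 mm high; guarded lever on the right. Carrier is home at ejector x = 0 to +2 mm, against two buffers, over the ejector pin; only there does the pin lift the plug
- guard: the fixed green sheet-metal hood over the lever, with a flat top at z = 78 mm, reaching from y = -205 to +85 mm and x = -67 to +67 mm in the ejector's frame, 3 mm sheet. Same origin and axes as ejector
- window (a point): centre of the window cut in the guard's flat top, at the height of the top surface (z = 78 mm), ejector x = 0, y = -130 mm. Black rubber trim rings it; clear opening 74 mm along the ejector's x and 82 mm along its y, corners bevelled 8 mm, trim stands 1.5 mm over the sheet. Axes as the ejector's
- pedal_top (a point): middle of the pedal's upper face: at rest about 5 mm below the top of the guard, when fully pressed about 33 mm below it (28 mm lower than at rest). It moves nearly straight down and stays within 3 mm of its place in plan
- carrier: loose sliding carrier: aluminium plate 110 x 90 x 6 mm held down in the guideway by edge strips, with a black upright sleeve (51 mm outside, 43 mm bore, 95 mm high) and an upright push plate at the robot's end. 0.5 kg, slides with 2 to 6 N. Origin under the sleeve's middle, 78 mm above the bench; axes as the ejector's. Starts 35 to 55 mm short of home
- push_plate (a point): middle of the push plate's face that looks to the robot: the plate is 64 mm wide (y), 62 mm high (from 84 to 146 mm above the bench), 6 mm thick. Push it along the ejector's +x. The plug behind it stands 41 mm from this face and tops it by 68 mm. At home this point lies at ejector x = -65 to -63 mm
- plug: the root plug in the sleeve: brown tapered root ball 130 mm tall, up to 47 mm thick, 0.11 kg, loose. Origin at the middle of its underside: 84 mm above the bench when it sits in the carrier (its top 35 mm above the sleeve's rim), about 111 mm when raised
- next_plug: bystander: a second root plug, 130 mm tall and 44 mm thick, standing loose on the bench behind the ejector. Origin under its middle
- lever: spring-returned rocker lever with a black ribbed pedal, 46 x 50 mm (x, y), on its end under the middle of the window. Origin is its hinge (ejector x = 0, y = 0, z = 45 mm), not the pedal. It tips 0.22 rad about the ejector's x axis from rest to its solid stop: about 4 N on the pedal start it, about 10 N hold it at the stop; the ejector pin then has risen 35 mm
- dropper: bystander: small brown dropper bottle, 33 mm wide, 102 mm tall, standing loose on the bench in front of the ejector. Origin under its middle
Not all that is in view belongs to the job. Leave any green or red look-alike of the carrier alone.

How it is judged:
On the way:
1. the carrier is fully home against the end stop (within 3 mm), the lever still up (x of carrier in the frame of ejector above -0.003 m and z of pedal_top in the frame of ejector above 0.066 m), for 0.2 s.
At the end, for the whole second after the job is handed in: The carrier is still home (within 4 mm), the fingers hold the pedal down at its stop (within 2 mm), and the plug stands still in the sleeve, upright, raised by at least 19 mm (z of pedal_top in the frame of ejector below 0.047 m and contact force between the fingers and lever above 2 N and x of carrier in the frame of ejector above -0.004 m and z of plug in the frame of ejector above 0.103 m and angle between plug's own z axis and vertical below 0.2 rad and horizontal distance between plug and carrier below 0.014 m and linear speed of plug below 0.02 m/s); the arm keeps its last pose, push and grip.
It fails at once if the robot touches the guard (contact force between any of the fingers, the arm and guard above 0.5 N).
It fails at once if the robot touches the plug (contact force between any of the fingers, the arm and plug above 0.3 N).
It fails at once if the carrier is lifted or wrenched out of the guideway (z of carrier in the frame of ejector above 0.086 m or angle between carrier's own z axis and vertical above 0.12 rad).
It fails at once if the second plug or the dropper bottle is moved by more than 15 mm or picked up (distance of any of next_plug, dropper from where it was at the start of the episode above 0.015 m).
It also fails if it takes over 42 s, if anything falls off the work surface, if the arm or the gripper's body presses on something with over 40 N, if the wrist force passes 120 N, or if a joint passes its speed limit or range.

### The arm

A 6-joint arm with a two-finger parallel gripper is mounted at the origin on the work surface; the furniture and walls round the work are solid. World frame = base frame: x ahead of the robot, y to its left, z up, the work surface at z = 0. Lengths are in m, angles in rad, forces in N, time in s.
With the tool pointing down it reaches from about 0.35 to 0.775 m from the base axis. Payload 5.5 kg.
Tool frame: the origin (TCP) lies on the centre line of the jaws, within the pads' length; the fingertips stand 11 mm ahead of it and the grasp point (between the pads) lies 8 mm behind it (env.nose_length is the distance from the TCP to the fingertips, in m); x points along the fingers, z is the direction in which the jaws open and shut, and the axes are right-handed (so a half turn about x gives the same grasp; the last joint's range is limited). The gripper opens to 85 mm and grips with 20 to 120 N. Pads are 22 mm wide; open, the fingers measure 114 mm over their backs; the gripper's body (76 mm by 85 mm) begins 54 mm behind the grasp point. The pads swing forward as they close: fully open they stand 13 mm farther back than shut.
Start: joints at [0.974, 0.313, 0.046, 1.304, 0, 1.431], TCP at [0.254, 0.516, 0.242] pointing down, gripper open.
Joint ranges: [-2.76, 2.76], [-0.86, 1.69], [-1.03, 1.26], [-2.2, 2.34], [-1.47, 1.5], [-3.14, 3.14]. Speed limits (rad/s): [2.57, 2.57, 3.14, 3.14, 3.14, 3.14].

### API

Orientations are given as a unit quaternion [w, x, y, z].
In Python, from workcell import env gives the robot as it stands. The module is installed in compiled form; this text tells all that it offers.
- The arm moves only by the tool step_arm, never from a script. Its argument "moves" is a list that holds one entry, the list of rows, each a list of 7 numbers: the turn, a rotation vector about the tool's x, y, z in rad, then the shift along the tool's x, y, z in m, then the opening, from 0 (shut) to 1 (fully open). In form: [[[rx, ry, rz, tx, ty, tz, grip], ...]]. A call has 1 to 12 rows; each row is the pose to reach, as a shift and turn from the pose measured when the call began, along the tool's axes at that moment; what a row does not reach only later rows make up. A row lasts 1/10 s, in which the tool goes at most 50 mm and 8.59 degrees, less where a joint would pass 70% of its speed; a pose out of reach is approached as far as the arm can. A call with a gripper value outside its range is refused whole. The fingers move at their own pace and stop on an object; "force" is the grip in N (left out, the last holds). Time passes only in rows, so rows that repeat a pose let the fingers close. It gives the time, the measured TCP pose, the force and the opening at its end, in the units of the state.
- env.get_state(): the state, without advancing time (a new reading comes with each control period).
- env.read_camera(name): name is "side" or "top"; returns (picture, depth): 420x560x3 uint8, red, green, blue; 420x560 float32, m along the optical axis (not along the pixel's ray), 0 where there is no reading.
- env.get_calibration(name): a dict with "mtx" (3x3 intrinsics, pixels), "camera_from_world" (4x4, takes a point from world to camera coordinates). Camera axes: x right, y down, z forward; pixel columns grow to the right and rows downward; lengths in m; the calibration is good to about 2 mm. A picture is of the moment at which its call begins. get_calibration takes no time and is no camera call.
- env.hand_in(): hands the job in, once; it reports no verdict.
Trained networks look in the newest picture that a camera, given by its name, has taken for a name from the list of things; names that differ only in an ending like _2 or _b are one class to them, and where a whole thing is asked for, a point or a joint stands for the part that bears it (a point fixed in the world has none). Each returns a list of dicts, best first, with "confidence" (0 to 1); they miss things now and then, are a little off and sometimes report something else, mostly with a low value. They report only what shows in the picture. A call takes as long as a camera call. They do not tell look-alikes from the thing itself.
- env.boxes_of(camera, thing): "uv" ([column, row] in pixels, amid what is visible of it).
- env.silhouettes(camera, thing): "mask" (420x560 bool, what is visible of it) and "uv" ([column, row] in pixels, amid what is visible of it).
The state is a dict: "clock": time; "joint_pos": joint angles; "qvel": joint speeds; "tau": joint torques, N m; "tcp_pos": TCP position; "orientation": TCP orientation; "wrist_force": force on the tool from outside, world axes, zero at the start; "ft_torque": the same for the moment, N m; "finger_gap": finger opening in m.
Only numpy, scipy, OpenCV 4.12 (cv2) and the standard library are available. Lean on these libraries where they do the work, as an engineer would, in place of code of your own. Each camera call takes 0.05 s, during which the arm holds its last target.

## Working session

There is one attempt and no reset: what is moved stays moved. The work goes in short steps, Python scripts to look and compute and a tool call to move; the robot and the scene stay as the last step left them, time stands still between calls to the robot, and variables do not carry over. Pictures are saved under pics/ and viewed, and the job is handed in when it is done.

Besides the shell and the picture viewer there is one more tool, called after "Request:" as a command line: name --argument value ..., lists and objects as JSON in quotes. step_arm: Moves the arm, as the interface text tells. Its arguments: {"type":"object","properties":{"moves":{"type":"array","items":{"type":"array","items":{"type":"array","items":{"type":"number"}}}},"force":{"type":"number"}},"required":["moves"]}

```bash
mkdir -p pics
python3 - <<'E'
from workcell import env
import cv2,numpy as np
s=env.get_state();print({k:np.round(v,3) for k,v in s.items()}, env.nose_length)
for c in("side","top"):
    p,d=env.read_camera(c);cv2.imwrite(f"pics/{c}0.png",p[:,:,::-1]);np.save(f"{c}0.npy",d)
    k=env.get_calibration(c);print(c,np.round(k["mtx"],1).tolist(),np.round(k["camera_from_world"],4).tolist())
E
```

```text
{'clock': np.float64(0.0), 'joint_pos': array([0.974, 0.314, 0.045, 1.304, 0.   , 1.431]), 'qvel': array([ 0.002,  0.   , -0.001, -0.   ,  0.001,  0.001]), 'tau': array([ 1.0000e-03, -4.8062e+01,  2.9854e+01,  1.9000e-02, -0.0000e+00,
       -0.0000e+00]), 'tcp_pos': array([0.253, 0.516, 0.241]), 'orientation': array([ 0.6  , -0.374,  0.601,  0.374]), 'wrist_force': array([-0.564, -0.171,  0.108]), 'ft_torque': array([0.032, 0.005, 0.002]), 'finger_gap': np.float64(0.086)} 0.011
side [[410.6, 0.0, 273.6], [0.0, 410.6, 211.3], [0.0, 0.0, 1.0]] [[0.7378, 0.675, 0.0007, -0.5008], [0.429, -0.468, -0.7726, -0.0686], [-0.5212, 0.5704, -0.6348, 1.3206], [0.0, 0.0, 0.0, 1.0]]
top [[415.2, 0.0, 273.9], [0.0, 415.2, 208.8], [0.0, 0.0, 1.0]] [[0.0264, -0.9996, 0.011, 0.1647], [-0.9943, -0.0274, -0.1028, 0.5036], [0.1031, -0.0082, -0.9946, 1.2906], [0.0, 0.0, 0.0, 1.0]]
```

View pics/side0.png

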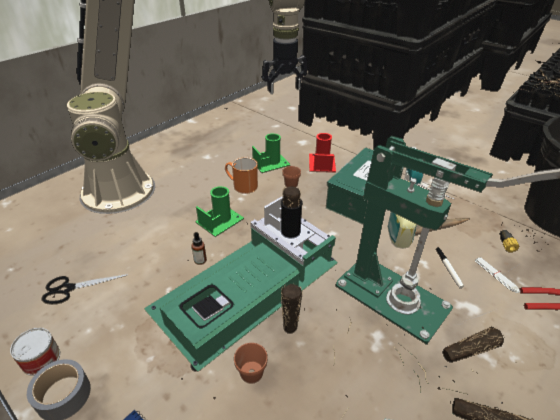

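View pics/top0.png

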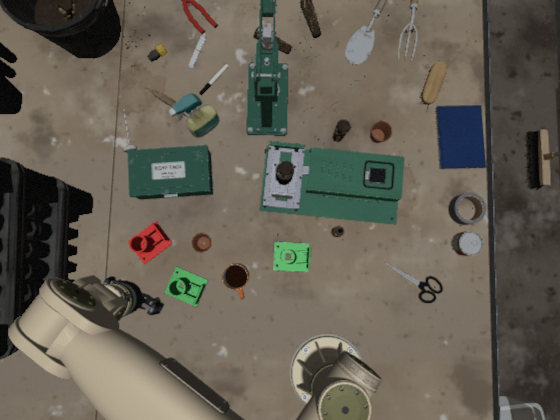

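```bash
cat > h.py <<'E'
from workcell import env
import cv2,numpy as np
def deproj(c,uv,d):
    k=env.get_calibration(c);K=k["mtx"];T=k["camera_from_world"]
    uv=np.atleast_2d(uv).astype(float);d=np.atleast_1d(d)
    p=np.stack([(uv[:,0]-K[0,2])/K[0,0]*d,(uv[:,1]-K[1,2])/K[1,1]*d,d],1)
    return (p-T[:3,3])@T[:3,:3]
def onplane(c,uv,z):
    a=deproj(c,uv,np.ones(len(np.atleast_2d(uv))));k=env.get_calibration(c)["camera_from_world"]
    o=-k[:3,:3].T@k[:3,3];r=a-o
    return o+r*((z-o[2])/r[:,2])[:,None]
def proj(c,P):
    k=env.get_calibration(c);q=np.atleast_2d(P)@k["camera_from_world"][:3,:3].T+k["camera_from_world"][:3,3]
    u=q@k["mtx"].T
    return u[:,:2]/u[:,2:]
E
python3 - <<'E'
from h import *
for c in("top","side"):
    p,d=env.read_camera(c)
    for t in["ejector","guard","window","pedal_top","carrier","push_plate","plug","next_plug","dropper"]:
        try:r=env.silhouettes(c,t)
        except Exception as e: print(t,e);continue
        for i,x in enumerate(r[:3]):
            m=x["mask"];v,u=np.nonzero(m);dd=d[v,u];ok=dd>0
            P=deproj(c,np.stack([u,v],1)[ok],dd[ok])
            print(c,t,round(x["confidence"],2),np.round(x["uv"]),m.sum(),np.round(np.median(P,0),3),np.round(np.percentile(P,[3,97],axis=0),3).tolist())
            np.save(f"m_{c}_{t}_{i}.npy",m)
    if c=="top":
        cv2.imwrite("pics/topz.png",cv2.resize(p[120:250,240:420,::-1],None,fx=4,fy=4,interpolation=cv2.INTER_CUBIC))
    else: cv2.imwrite("pics/sidez.png",cv2.resize(p[160:370,140:340,::-1],None,fx=2.8,fy=2.8,interpolation=cv2.INTER_CUBIC))
E
```

```text
top guard 0.81 [347. 176.] 3893 [ 0.605 -0.049  0.078] [[0.54, -0.206, 0.015], [0.679, 0.069, 0.083]]
top window 0.96 [351. 176.] 3988 [ 0.605 -0.049  0.078] [[0.54, -0.208, 0.013], [0.68, 0.071, 0.083]]
top pedal_top 0.61 [375. 175.] 303 [ 0.611 -0.129  0.073] [[0.587, -0.157, 0.037], [0.633, 0.089, 0.079]]
top carrier 0.9 [149. 240.] 1061 [0.384 0.563 0.011] [[0.33, 0.514, 0.001], [0.438, 0.605, 0.102]]
top carrier 0.63 [294. 255.] 1019 [0.35  0.117 0.008] [[0.308, 0.069, 0.001], [0.394, 0.173, 0.103]]
top carrier 0.61 [282. 185.] 651 [0.568 0.162 0.087] [[0.528, 0.12, 0.081], [0.632, 0.192, 0.181]]
top push_plate 0.8 [150. 240.] 1001 [0.385 0.561 0.013] [[0.333, 0.512, 0.002], [0.437, 0.601, 0.103]]
top push_plate 0.79 [293. 256.] 975 [0.352 0.12  0.008] [[0.31, 0.071, 0.002], [0.394, 0.173, 0.103]]
top push_plate 0.73 [187. 286.] 959 [0.253 0.443 0.011] [[0.203, 0.395, 0.002], [0.296, 0.487, 0.103]]
top plug 0.49 [286. 169.] 227 [0.593 0.152 0.214] [[0.574, 0.133, 0.014], [0.658, 0.171, 0.218]]
top next_plug 0.7 [339. 127.] 260 [ 0.737 -0.015  0.127] [[0.724, -0.036, 0.006], [0.7
[... 962 characters left out ...]
[274. 156.] 803 [0.264 0.435 0.038] [[0.22, 0.387, 0.004], [0.299, 0.481, 0.1]]
side push_plate 0.88 [283. 224.] 1434 [0.602 0.136 0.112] [[0.534, 0.122, 0.082], [0.639, 0.18, 0.178]]
side push_plate 0.84 [319. 155.] 776 [0.403 0.548 0.049] [[0.342, 0.509, 0.0], [0.444, 0.602, 0.1]]
side plug 0.56 [292. 196.] 367 [0.603 0.141 0.207] [[0.571, 0.131, 0.175], [0.617, 0.172, 0.215]]
side next_plug 0.79 [291. 306.] 819 [ 0.756 -0.032  0.097] [[0.735, -0.042, 0.009], [0.767, -0.009, 0.131]]
side next_plug 0.2 [207. 304.] 505 [ 0.615 -0.137  0.073] [[0.592, -0.162, 0.058], [0.635, -0.095, 0.077]]
side dropper 0.88 [200. 252.] 348 [ 0.447 -0.029  0.048] [[0.432, -0.04, 0.002], [0.454, -0.01, 0.094]]
```

View pics/topz.png

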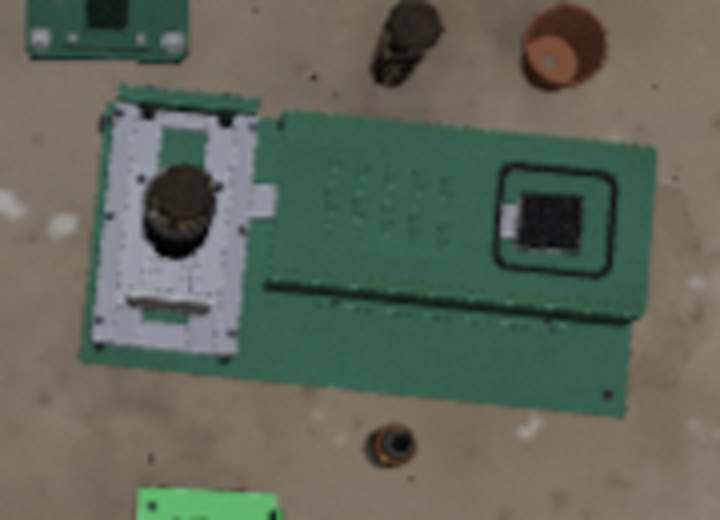

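View pics/sidez.png

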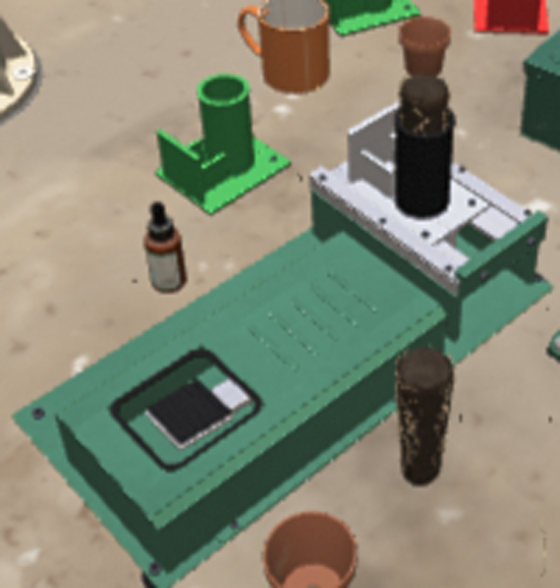

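Run:
```python
from h import *
from scipy.optimize import minimize
# guard top plane points from both cameras via depth, fit rectangle
for c in("top","side"):
    d=np.load(f"{c}0.npy");v,u=np.nonzero(d>0)
    P=deproj(c,np.stack([u,v],1),d[v,u])
    m=(abs(P[:,2]-.0785)<.003)&(P[:,0]>.48)&(P[:,0]<.75)&(P[:,1]>-.27)&(P[:,1]<.1)
    Q=P[m]
    pts=Q[:,:2].astype(np.float32)
    # fill image at 1mm
    (cx,cy),(w,h),a=cv2.minAreaRect(pts)
    print(c,len(Q),np.median(Q[:,2]),(cx,cy),(w,h),a)
    # robust: orientation scan w/ percentile edges
    best=None
    for th in np.arange(-.15,.3,.005):
        R=np.array([[np.cos(th),np.sin(th)],[-np.sin(th),np.cos(th)]])
        q=pts@R.T
        lo,hi=np.percentile(q,[1,99],axis=0);A=np.prod(hi-lo)
        if best is None or A<best[0]:best=(A,th,lo,hi,R)
    print(best[:4], best[4].T@((best[2]+best[3])/2))
```

```text
top 2609 0.07842184715143996 (0.6437391042709351, -0.07114945352077484) (0.29097458720207214, 0.19615644216537476) 85.07591247558594
(np.float64(0.03634513012292045), np.float64(-0.06499999999999992), array([ 0.55260141, -0.1714552 ]), array([0.6799442 , 0.11395656])) [ 0.61310399 -0.06871814]
side 4795 0.07791023975235477 (0.6475077867507935, -0.05986139178276062) (0.3188895583152771, 0.20234273374080658) 89.68160247802734
(np.float64(0.038129163450547184), np.float64(-0.06999999999999992), array([ 0.56026838, -0.17030633]), array([0.68358657, 0.138887  ])) [ 0.61930559 -0.05917057]
```

Run:
```python
from h import *
for c,r in(("top",(355,405,150,205)),("side",(170,245,275,335))):
    p=cv2.imread(f"pics/{c}0.png");S=6
    u0,u1,v0,v1=r
    z=cv2.resize(p[v0:v1,u0:u1],None,fx=S,fy=S,interpolation=cv2.INTER_CUBIC)
    m=(z.max(2)<(50 if c=="top" else 60)).astype(np.uint8)
    n,l,st,ce=cv2.connectedComponentsWithStats(m)
    for i in range(1,n):
        if st[i,4]<300:continue
        v,u=np.nonzero(l==i);uv=np.stack([(u+.5)/S-.5+u0,(v+.5)/S-.5+v0],1)
        for zz in((.0795,.073)):
            P=onplane(c,uv,zz)[:,:2].astype(np.float32)
            R=cv2.minAreaRect(P);print(c,i,st[i].tolist(),zz,np.round(R[0],4),np.round(R[1],4),round(R[2],1),P.mean(0))
    cv2.imwrite(f"pics/w_{c}.png",np.hstack([z,cv2.cvtColor(m*255,cv2.COLOR_GRAY2BGR)]))
```

```text
top 1 [51, 65, 185, 174, 4633] 0.0795 [ 0.6075 -0.1392] [0.0921 0.0842] 85.8 [ 0.6096343  -0.14273813]
top 1 [51, 65, 185, 174, 4633] 0.073 [ 0.6088 -0.1409] [0.0926 0.0846] 85.8 [ 0.61091083 -0.1444575 ]
top 2 [85, 110, 98, 86, 7172] 0.0795 [ 0.6066 -0.1349] [0.0488 0.0423] 87.9 [ 0.6065622  -0.13578269]
top 2 [85, 110, 98, 86, 7172] 0.073 [ 0.6078 -0.1366] [0.0491 0.0425] 87.9 [ 0.6078229  -0.13746625]
top 3 [0, 274, 255, 34, 2690] 0.0795 [ 0.5341 -0.1313] [0.1301 0.0087] 86.0 [ 0.5348953  -0.13160577]
top 3 [0, 274, 255, 34, 2690] 0.073 [ 0.535  -0.1329] [0.1307 0.0087] 86.0 [ 0.53578436 -0.13326752]
side 1 [58, 57, 322, 262, 9043] 0.0795 [ 0.6125 -0.1398] [0.0911 0.0828] 85.8 [ 0.60272455 -0.13978595]
side 1 [58, 57, 322, 262, 9043] 0.073 [ 0.6082 -0.137 ] [0.092  0.0836] 85.8 [ 0.5982653  -0.13695507]
side 2 [131, 118, 183, 139, 12689] 0.0795 [ 0.6154 -0.1406] [0.0442 0.0492] 86.0 [ 0.6160508  -0.14114833]
side 2 [131, 118, 183, 139, 12689] 0.073 [ 0.6111 -0.1378] [0.0446 0.0497] 86.0 [ 0.61171395 -0.1383306 ]
```

```bash
python3 -c "
import cv2,numpy as np
a=cv2.imread('pics/w_top.png');b=cv2.imread('pics/w_side.png')
w=800
a=cv2.resize(a,(560,int(a.shape[0]*560/a.shape[1])));b=cv2.resize(b,(560,int(b.shape[0]*560/b.shape[1])))
cv2.imwrite('pics/w2.png',np.vstack([a,b]))"
```

```text
(no output)
```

View pics/w2.png

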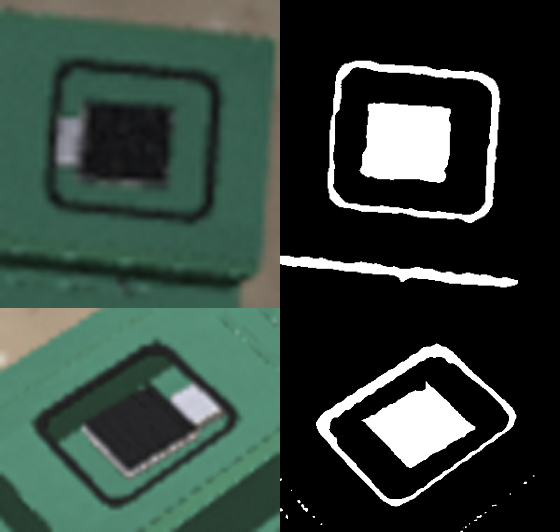

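```bash
cat >> h.py <<'E'
from scipy.spatial.transform import Rotation as R
TH=-.073
WIN=np.array([.610,-.1395]); 
ex=np.array([np.cos(TH),np.sin(TH),0]);ey=np.array([-np.sin(TH),np.cos(TH),0]);ez=np.array([0,0,1.])
O=np.array([*WIN,0])+.13*ey
def E(x,y,z): return O+x*ex+y*ey+z*ez
def toE(p): d=np.asarray(p)-O; return np.array([d@ex,d@ey,d[2]])
def Rc():
    q=env.get_state()["orientation"];return R.from_quat(q,scalar_first=True)
def ori(tilt,s):
    x=ex*np.sin(tilt)-ez*np.cos(tilt);z=s*ey;y=np.cross(z,x)
    return R.from_matrix(np.stack([x,y,z],1))
def row(pos,Rt):
    r=Rc();rv=(r.inv()*Rt).as_rotvec();t=r.inv().apply(np.asarray(pos)-env.get_state()["tcp_pos"])
    print("row",np.round(rv,3).tolist(),np.round(t,4).tolist(),"ang",np.degrees(np.linalg.norm(rv)).round(1))
E
python3 - <<'E'
from h import *
print(Rc().as_matrix().round(3)); 
for s in(1,-1):
    print(s);row(E(-.125,.16,.24),ori(.3,s)); 
print(E(-.125,.16,.24),E(0,.16,0),E(-.064,.16,0))
# carrier push plate & plug estimates
for c in("top","side"):
    d=np.load(f"{c}0.npy");v,u=np.nonzero(d>0);P=deproj(c,np.stack([u,v],1),d[v,u]);Q=np.array([toE(p) for p in P[(abs(P[:,0]-.6)<.15)&(abs(P[:,1]-.15)<.08)]])
    m=(Q[:,2]>.135)&(Q[:,2]<.15)&(Q[:,0]<-.06)
    print(c,m.sum(),np.round(np.percentile(Q[m],[5,50,95],axis=0),4).tolist() if m.sum() else 0)
    m=(Q[:,2]>.205)&(Q[:,2]<.225);print(c,"plugtop",m.sum(),np.round(np.percentile(Q[m],[5,50,95],axis=0),4).tolist())
E
```

```text
[[ 0.    -0.897  0.441]
 [ 0.     0.441  0.897]
 [-1.     0.     0.   ]]
1
row [-0.381, -0.057, -0.296] [0.0023, -0.3845, -0.2091] ang 27.8
-1
row [2.73, -0.413, 0.08] [0.0023, -0.3845, -0.2091] ang 158.3
[0.50648412 0.15884454 0.24      ] [0.6311512  0.14972764 0.        ] [0.56732165 0.15439549 0.        ]
top 61 [[-0.1027, 0.1339, 0.1369], [-0.0996, 0.1622, 0.1446], [-0.0614, 0.1888, 0.1482]]
top plugtop 183 [[-0.055, 0.1432, 0.2094], [-0.0376, 0.1597, 0.2137], [-0.0206, 0.1761, 0.2173]]
side 91 [[-0.0987, 0.1286, 0.1354], [-0.0946, 0.1555, 0.1433], [-0.0923, 0.1846, 0.1466]]
side plugtop 193 [[-0.0502, 0.1399, 0.207], [-0.0301, 0.1538, 0.2133], [-0.0144, 0.1725, 0.2153]]
```

Request:
step_arm --moves '[[[-0.381, -0.057, -0.296, 0.002, -0.366, -0.217, 0], [-0.381, -0.057, -0.296, 0.002, -0.366, -0.217, 0], [-0.381, -0.057, -0.296, 0.002, -0.366, -0.217, 0], [-0.381, -0.057, -0.296, 0.002, -0.366, -0.217, 0], [-0.381, -0.057, -0.296, 0.002, -0.366, -0.217, 0], [-0.381, -0.057, -0.296, 0.002, -0.366, -0.217, 0], [-0.381, -0.057, -0.296, 0.002, -0.366, -0.217, 0], [-0.381, -0.057, -0.296, 0.002, -0.366, -0.217, 0], [-0.381, -0.057, -0.296, 0.002, -0.366, -0.217, 0], [-0.381, -0.057, -0.296, 0.002, -0.366, -0.217, 0], [-0.381, -0.057, -0.296, 0.002, -0.366, -0.217, 0], [-0.381, -0.057, -0.296, 0.002, -0.366, -0.217, 0]]]' --force 60

```text
clock: 2.3
tcp_pos: [0.4858, 0.1606, 0.2402]
orientation: [0.584, -0.554, 0.44, 0.399]
wrist_force: [-0.8, -0.1, 0.1]
finger_gap: -0.0005
```

```bash
python3 - <<'E'
from h import *
s=env.get_state();print(s["clock"],toE(s["tcp_pos"]),s["joint_pos"].round(2),s["finger_gap"])
row(E(-.145,.16,.118),ori(.3,1))
for c in("side","top"):
    p,d=env.read_camera(c);cv2.imwrite(f"pics/{c}1.png",p[:,:,::-1])
    print(proj(c,s["tcp_pos"]+.011*Rc().as_matrix()[:,0]))
E
python3 -c "
import cv2,numpy as np
a=cv2.imread('pics/side1.png')[90:320,180:400];b=cv2.imread('pics/top1.png')[120:300,220:420]
cv2.imwrite('pics/z1.png',np.hstack([cv2.resize(a,(430,450)),cv2.resize(b,(370,450))[:, :370]]))"
```

```text
2.3 [-0.14580487  0.16023037  0.24019308] [ 0.21 -0.03 -0.41  0.9  -0.08  0.27] -0.00045700742483546184
row [0.001, 0.0, -0.001] [0.117, 0.0352, -0.0002] ang 0.1
[[260.78065312 166.08092233]]
[[281.2867721  204.83802811]]
```

View pics/z1.png

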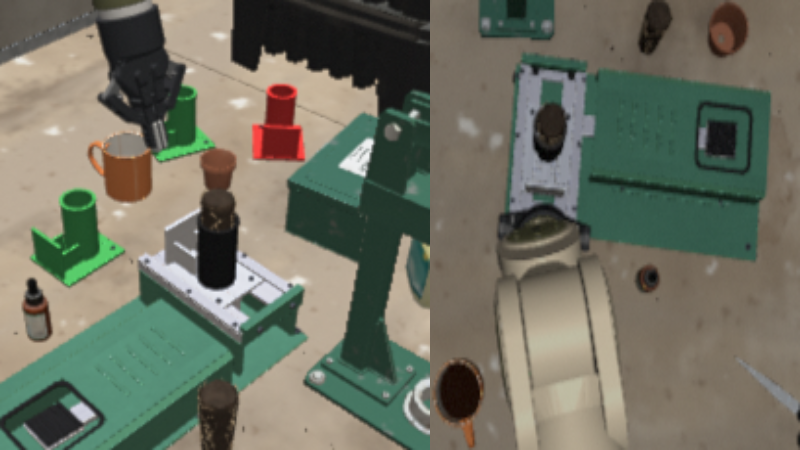

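Request:
step_arm --moves '[[[0, 0, 0, 0.04, 0.012, 0, 0], [0, 0, 0, 0.08, 0.024, 0, 0], [0, 0, 0, 0.117, 0.035, 0, 0], [0, 0, 0, 0.117, 0.035, 0, 0], [0, 0, 0, 0.117, 0.035, 0, 0]]]'

```text
clock: 2.9
tcp_pos: [0.4862, 0.1616, 0.1183]
orientation: [0.583, -0.554, 0.44, 0.4]
wrist_force: [0.2, -0.2, -0.8]
finger_gap: 0.0003
```

Run:
```python
from h import *
s=env.get_state();print(s["clock"],toE(s["tcp_pos"]),s["wrist_force"])
for x in(-.125,-.115,-.078):row(E(x,.16,.118),ori(.3,1))
```

```text
2.9 [-0.14540867  0.16130663  0.11829261] [ 0.21972583 -0.16597021 -0.78527291]
row [0.004, 0.0, -0.002] [0.0063, -0.0194, -0.0014] ang 0.2
row [0.004, 0.0, -0.002] [0.0092, -0.029, -0.0014] ang 0.2
row [0.004, 0.0, -0.002] [0.0201, -0.0643, -0.0016] ang 0.2
```

Request:
step_arm --moves '[[[0, 0, 0, 0.003, -0.01, -0.001, 0], [0, 0, 0, 0.006, -0.02, -0.001, 0], [0, 0, 0, 0.009, -0.028, -0.001, 0], [0, 0, 0, 0.01, -0.033, -0.001, 0], [0, 0, 0, 0.012, -0.038, -0.001, 0], [0, 0, 0, 0.013, -0.042, -0.001, 0], [0, 0, 0, 0.014, -0.046, -0.001, 0], [0, 0, 0, 0.0155, -0.05, -0.001, 0], [0, 0, 0, 0.017, -0.054, -0.001, 0], [0, 0, 0, 0.018, -0.057, -0.001, 0]]]'

```text
clock: 3.9
tcp_pos: [0.5445, 0.1565, 0.1178]
orientation: [0.582, -0.553, 0.441, 0.401]
wrist_force: [-10.4, 0.9, 8.0]
finger_gap: -0.0003
```

Run:
```python
from h import *
s=env.get_state();print(s["clock"],toE(s["tcp_pos"]),s["wrist_force"])
p,d=env.read_camera("side");cv2.imwrite("pics/s2.png",cv2.resize(p[120:300,180:380,::-1],None,fx=3,fy=3,interpolation=cv2.INTER_CUBIC))
```

```text
3.9 [-0.08690527  0.16047173  0.11784224] [-10.39263564   0.92080215   7.98801199]
```

View pics/s2.png

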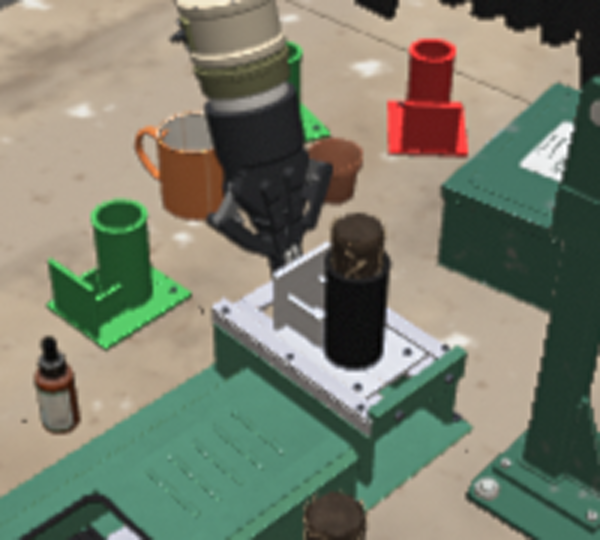

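Request:
step_arm --moves '[[[0, 0, 0, 0.001, -0.002, 0, 0], [0, 0, 0, 0.001, -0.004, 0, 0], [0, 0, 0, 0.0018, -0.006, 0, 0], [0, 0, 0, 0.0018, -0.006, 0, 0]]]'

```text
clock: 4.35
tcp_pos: [0.5507, 0.1559, 0.1177]
orientation: [0.582, -0.553, 0.441, 0.402]
wrist_force: [-4.8, 0.7, 2.1]
finger_gap: 0.0001
```

Run:
```python
from h import *
s=env.get_state();print(s["clock"],toE(s["tcp_pos"]),s["wrist_force"])
```

```text
4.35 [-0.08071133  0.16033081  0.11767934] [-4.83497153  0.74013227  2.13225721]
```

Still sliding at about 5 N; go on in small steps.

Request:
step_arm --moves '[[[0, 0, 0, 0.0006, -0.002, 0, 0], [0, 0, 0, 0.0012, -0.004, 0, 0], [0, 0, 0, 0.0012, -0.004, 0, 0]]]'

```text
clock: 4.65
tcp_pos: [0.5541, 0.1556, 0.1175]
orientation: [0.581, -0.552, 0.442, 0.402]
wrist_force: [-5.7, 0.5, 3.1]
finger_gap: -0.0003
```

Request:
step_arm --moves '[[[0, 0, 0, 0.0006, -0.002, 0, 0], [0, 0, 0, 0.0006, -0.002, 0, 0]]]'

```text
clock: 4.85
tcp_pos: [0.5551, 0.1555, 0.1174]
orientation: [0.581, -0.552, 0.442, 0.403]
wrist_force: [-7.5, 0.6, 4.5]
finger_gap: 0.0002
```

Request:
step_arm --moves '[[[0, 0, 0, 0.001, -0.003, 0, 0], [0, 0, 0, 0.001, -0.003, 0, 0]]]'

```text
clock: 5.05
tcp_pos: [0.5566, 0.1554, 0.1172]
orientation: [0.58, -0.551, 0.443, 0.405]
wrist_force: [-9.9, 0.6, 6.8]
finger_gap: -0.0003
```

Request:
step_arm --moves '[[[0, 0, 0, 0.001, -0.003, 0, 0], [0, 0, 0, 0.001, -0.003, 0, 0]]]'

```text
clock: 5.25
tcp_pos: [0.5567, 0.1553, 0.1166]
orientation: [0.578, -0.55, 0.445, 0.407]
wrist_force: [-14.6, 1.5, 10.4]
finger_gap: 0.0
```

Request:
step_arm --moves '[[[0, 0, 0, 0.001, -0.005, 0, 0], [0, 0, 0, 0.001, -0.005, 0, 0], [0, 0, 0, 0.001, -0.005, 0, 0]]]'

```text
clock: 5.55
tcp_pos: [0.557, 0.1553, 0.1159]
orientation: [0.576, -0.548, 0.447, 0.41]
wrist_force: [-19.6, 1.6, 13.2]
finger_gap: -0.0002
```

Run:
```python
from h import *
s=env.get_state();print(s["clock"],toE(s["tcp_pos"]),s["wrist_force"])
p,d=env.read_camera("side");cv2.imwrite("pics/s3.png",cv2.resize(p[120:300,180:380,::-1],None,fx=3,fy=3,interpolation=cv2.INTER_CUBIC))
row(E(-.13,.16,.118),ori(.3,1))
```

```text
5.55 [-0.0744076   0.16014284  0.11588255] [-19.5738886    1.64305911  13.20432424]
row [0.007, 0.002, -0.031] [-0.0168, 0.053, 0.0003] ang 1.8
```

View pics/s3.png

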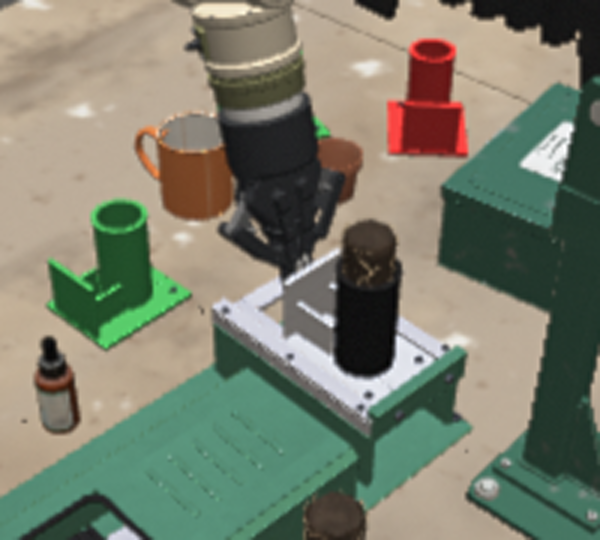

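Request:
step_arm --moves '[[[0, 0, 0, -0.001, 0.003, 0, 0], [0, 0, 0, -0.005, 0.015, 0, 0], [0, 0, -0.03, -0.011, 0.035, 0, 0], [0, 0, -0.03, -0.017, 0.053, 0, 0], [0, 0, -0.03, -0.017, 0.053, 0, 0]]]'

```text
clock: 6.1
tcp_pos: [0.4989, 0.1589, 0.1179]
orientation: [0.582, -0.555, 0.439, 0.401]
wrist_force: [0.9, -0.2, 0.3]
finger_gap: 0.0002
```

Run:
```python
from h import *
s=env.get_state();print(s["clock"],toE(s["tcp_pos"]),s["wrist_force"])
p,d=env.read_camera("side");cv2.imwrite("pics/s4.png",cv2.resize(p[120:300,180:380,::-1],None,fx=3,fy=3,interpolation=cv2.INTER_CUBIC))
v,u=np.nonzero(d>0);P=deproj("side",np.stack([u,v],1),d[v,u]);Q=np.array([toE(p) for p in P[(abs(P[:,0]-.6)<.15)&(abs(P[:,1]-.15)<.08)]])
m=(Q[:,2]>.205)&(Q[:,2]<.225)&(Q[:,0]>-.06);print("plugtop",m.sum(),np.round(np.percentile(Q[m],[5,50,95],axis=0),4).tolist())
row(E(-.13,.16,.24),ori(.3,1))
row(E(-.10,-.13,.24),ori(0,1))
row(E(0,-.13,.16),ori(0,1))
```

```text
6.1 [-0.13254685  0.15948653  0.11786428] [ 0.90053585 -0.18844014  0.31233211]
plugtop 200 [[-0.0114, 0.1393, 0.2068], [0.0072, 0.1539, 0.2133], [0.0223, 0.1722, 0.2152]]
row [0.008, 0.002, 0.0] [-0.1158, -0.0364, 0.0002] ang 0.4
row [0.008, 0.001, 0.3] [-0.1075, -0.0628, -0.29] ang 17.2
row [0.008, 0.001, 0.3] [-0.0015, -0.1347, -0.2908] ang 17.2
```

View pics/s4.png

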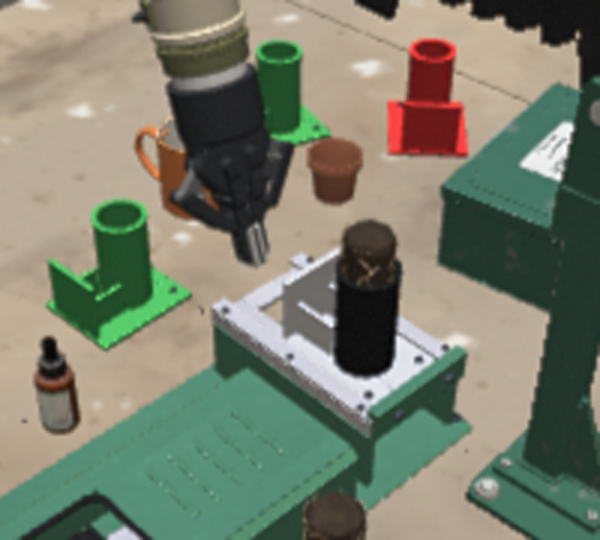

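Request:
step_arm --moves '[[[0, 0, 0, -0.045, -0.014, 0, 0], [0, 0, 0, -0.09, -0.028, 0, 0], [0, 0, 0, -0.116, -0.036, 0, 0], [0, 0, 0, -0.116, -0.036, 0, 0], [0, 0, 0.08, -0.113, -0.045, -0.05, 0], [0, 0, 0.16, -0.111, -0.05, -0.1, 0], [0, 0, 0.24, -0.11, -0.055, -0.15, 0], [0.008, 0, 0.3, -0.109, -0.06, -0.2, 0], [0.008, 0, 0.3, -0.108, -0.063, -0.25, 0], [0.008, 0, 0.3, -0.108, -0.063, -0.29, 0], [0.008, 0, 0.3, -0.108, -0.063, -0.29, 0], [0.008, 0, 0.3, -0.108, -0.063, -0.29, 0]]]'

```text
clock: 7.35
tcp_pos: [0.5105, -0.1337, 0.2395]
orientation: [0.519, -0.48, 0.519, 0.481]
wrist_force: [-0.4, -0.1, 0.2]
finger_gap: -0.0001
```

Run:
```python
from h import *
s=env.get_state();print(s["clock"],toE(s["tcp_pos"]),s["wrist_force"])
row(E(0,-.13,.18),ori(0,1))
row(E(0,-.13,.12),ori(0,1))
```

```text
7.35 [-0.09965128 -0.13142621  0.23947575] [-0.42570408 -0.11929682  0.20531821]
row [-0.003, 0.001, -0.001] [0.0594, -0.0997, 0.0017] ang 0.2
row [-0.003, 0.001, -0.001] [0.1194, -0.0997, 0.0016] ang 0.2
```

Request:
step_arm --moves '[[[0, 0, 0, 0.02, -0.04, 0, 0], [0, 0, 0, 0.04, -0.08, 0, 0], [0, 0, 0, 0.06, -0.101, 0, 0], [0, 0, 0, 0.09, -0.101, 0.001, 0], [0, 0, 0, 0.119, -0.101, 0.001, 0], [0, 0, 0, 0.119, -0.101, 0.001, 0], [0, 0, 0, 0.119, -0.101, 0.001, 0]]]'

```text
clock: 8.05
tcp_pos: [0.6111, -0.1387, 0.1203]
orientation: [0.518, -0.48, 0.518, 0.482]
wrist_force: [-0.4, -0.2, 0.6]
finger_gap: 0.0
```

Run:
```python
from h import *
s=env.get_state();print(s["clock"],toE(s["tcp_pos"]),s["wrist_force"])
p,d=env.read_camera("side");z=cv2.resize(p[200:350,140:320,::-1],None,fx=4,fy=4,interpolation=cv2.INTER_CUBIC);cv2.imwrite("pics/s5.png",z)
print((proj("side",s["tcp_pos"]+.011*Rc().as_matrix()[:,0])-[140,200])*4)
```

```text
8.05 [ 0.00099885 -0.12912599  0.12025638] [-0.37148652 -0.21233411  0.62122049]
[[258.36834066 379.95016903]]
```

View pics/s5.png

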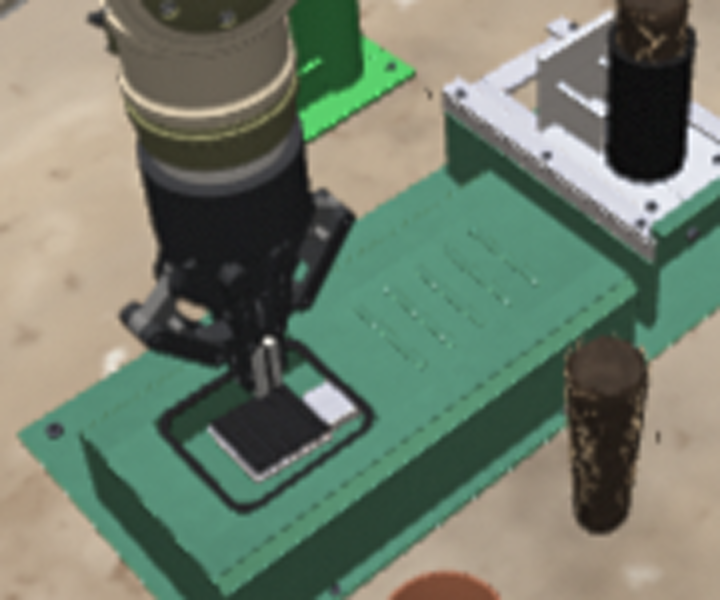

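Run:
```python
from h import *
s=env.get_state()
p,d=env.read_camera("side")
v,u=np.nonzero(d>0);P=deproj("side",np.stack([u,v],1),d[v,u]);t=s["tcp_pos"];M=Rc().as_matrix()
m=np.linalg.norm(P-t,axis=1)<.13
q=(P[m]-t)@M; q=q[(P[m][:,2]>.09)]
for a in np.arange(-.1,.02,.01):
    k=(q[:,0]>a)&(q[:,0]<=a+.01)
    if k.sum()>3:print("behind tip",round(.011-a-.01,3),k.sum(),np.percentile(q[k],[1,50,99],axis=0).round(3)[:,1:].tolist())
```

```text
behind tip 0.101 140 [[-0.022, -0.046], [-0.012, -0.02], [0.004, 0.038]]
behind tip 0.091 247 [[-0.021, -0.061], [-0.009, -0.019], [0.011, 0.059]]
behind tip 0.081 212 [[-0.018, -0.062], [-0.012, -0.008], [0.01, 0.06]]
behind tip 0.071 140 [[-0.018, -0.054], [-0.013, 0.006], [0.002, 0.052]]
behind tip 0.061 121 [[-0.018, -0.047], [-0.012, -0.004], [0.006, 0.046]]
behind tip 0.051 160 [[-0.015, -0.039], [-0.011, -0.013], [0.01, 0.037]]
behind tip 0.041 76 [[-0.015, -0.031], [-0.012, 0.002], [0.008, 0.031]]
behind tip 0.031 37 [[-0.013, -0.015], [-0.011, -0.004], [-0.003, 0.005]]
behind tip 0.021 44 [[-0.013, -0.014], [-0.009, -0.005], [0.002, 0.011]]
behind tip 0.011 49 [[-0.013, -0.014], [-0.008, -0.006], [0.005, 0.013]]
behind tip 0.001 21 [[-0.012, -0.012], [-0.01, -0.003], [-0.006, 0.012]]
```

Request:
step_arm --moves '[[[0, 0, 0, 0.015, 0, -0.001, 0], [0, 0, 0, 0.03, 0, -0.001, 0], [0, 0, 0, 0.037, 0, -0.001, 0], [0, 0, 0, 0.042, 0, -0.001, 0], [0, 0, 0, 0.042, 0, -0.001, 0]]]'

```text
clock: 8.65
tcp_pos: [0.613, -0.1415, 0.0817]
orientation: [0.519, -0.482, 0.518, 0.48]
wrist_force: [-2.2, -1.3, 4.7]
finger_gap: 0.0007
```

Run:
```python
from h import *
s=env.get_state();print(s["clock"],toE(s["tcp_pos"]),s["wrist_force"],s["ft_torque"])
```

```text
8.65 [ 0.00312751 -0.13180324  0.08169423] [-2.23358793 -1.34069759  4.72591497] [-0.35779806  0.36867034 -0.06586827]
```

Request:
step_arm --moves '[[[0, 0, 0, 0.004, 0.001, 0.001, 0], [0, 0, 0, 0.008, 0.001, 0.001, 0], [0, 0, 0, 0.012, 0.001, 0.001, 0], [0, 0, 0, 0.016, 0.001, 0.001, 0], [0, 0, 0, 0.02, 0.001, 0.001, 0], [0, 0, 0, 0.02, 0.001, 0.001, 0]]]'

```text
clock: 9.25
tcp_pos: [0.6131, -0.143, 0.064]
orientation: [0.519, -0.483, 0.519, 0.477]
wrist_force: [-2.9, -5.9, 8.9]
finger_gap: -0.0004
```

Run:
```python
from h import *
s=env.get_state();print(s["clock"],toE(s["tcp_pos"]),s["wrist_force"],s["ft_torque"])
```

```text
9.25 [ 0.00339068 -0.13327547  0.06401303] [-2.88058253 -5.94031193  8.92649405] [-1.25300927  0.68890845 -0.02098193]
```

Request:
step_arm --moves '[[[0, 0, 0, 0.004, 0.001, 0, 0], [0, 0, 0, 0.007, 0.001, 0, 0], [0, 0, 0, 0.009, 0.001, 0, 0], [0, 0, 0, 0.009, 0.001, 0, 0]]]'

```text
clock: 9.65
tcp_pos: [0.6131, -0.1435, 0.0574]
orientation: [0.52, -0.484, 0.518, 0.476]
wrist_force: [-3.1, -1.5, 9.8]
finger_gap: -0.0003
```

Run:
```python
from h import *
s=env.get_state();print(s["clock"],toE(s["tcp_pos"]),s["wrist_force"],s["ft_torque"])
p,d=env.read_camera("side");z=cv2.resize(p[160:350,140:320,::-1],None,fx=3,fy=3,interpolation=cv2.INTER_CUBIC);cv2.imwrite("pics/s6.png",z)
v,u=np.nonzero(d>0);P=deproj("side",np.stack([u,v],1),d[v,u]);Q=np.array([toE(p) for p in P[(abs(P[:,0]-.6)<.15)&(abs(P[:,1]-.15)<.08)]])
m=(Q[:,2]>.19)&(Q[:,0]>-.06);print("plugtop",m.sum(),np.round(np.percentile(Q[m],[5,50,95],axis=0),4).tolist())
```

```text
9.65 [ 0.00336868 -0.13377369  0.05737841] [-3.10607544 -1.50575309  9.79852518] [-0.05044883  0.61128723  0.07728042]
plugtop 438 [[-0.0099, 0.1387, 0.1947], [0.0123, 0.1474, 0.2285], [0.0228, 0.1695, 0.2398]]
```

View pics/s6.png

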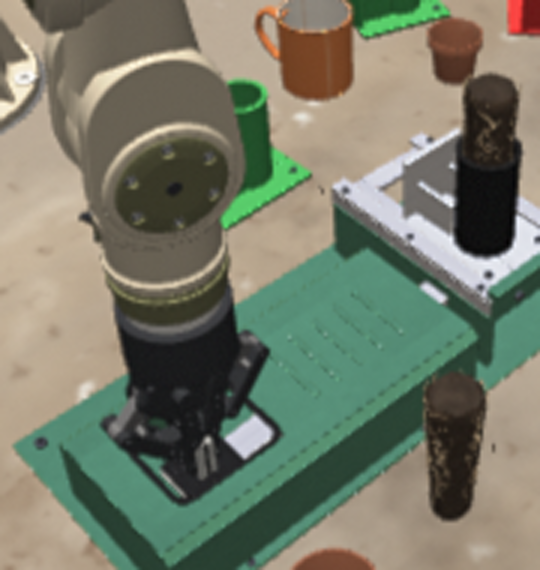

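Request:
step_arm --moves '[[[0, 0, 0, 0.003, 0.001, 0, 0], [0, 0, 0, 0.006, 0.001, 0, 0], [0, 0, 0, 0.006, 0.001, 0, 0]]]'

```text
clock: 10.0
tcp_pos: [0.6131, -0.1436, 0.0554]
orientation: [0.52, -0.485, 0.518, 0.475]
wrist_force: [-7.0, 1.7, 16.9]
finger_gap: -0.0003
```

Request:
step_arm --moves '[[[0, 0, 0, 0.003, 0, 0, 0], [0, 0, 0, 0.005, 0, 0, 0], [0, 0, 0, 0.005, 0, 0, 0]]]'

```text
clock: 10.3
tcp_pos: [0.6132, -0.1435, 0.0551]
orientation: [0.52, -0.486, 0.517, 0.475]
wrist_force: [-10.0, 2.1, 23.4]
finger_gap: 0.0001
```

Run:
```python
from h import *
for c in("side","top","side","top"):
    p,d=env.read_camera(c)
    s=env.get_state();print(s["clock"],toE(s["tcp_pos"]).round(4),s["wrist_force"].round(1))
    v,u=np.nonzero(d>0);P=deproj(c,np.stack([u,v],1),d[v,u]);Q=np.array([toE(p) for p in P[(abs(P[:,0]-.6)<.15)&(abs(P[:,1]-.15)<.08)]])
    m=(Q[:,2]>.225)&(Q[:,0]>-.06);print(c,"plugtop",m.sum(),np.round(np.percentile(Q[m],[5,50,95],axis=0),4).tolist())
    m=(Q[:,2]>.135)&(Q[:,2]<.15)&(Q[:,0]<-.04);print("plate",np.round(np.percentile(Q[m],[5,50,95],axis=0),4).tolist() if m.sum() else 0)
    for t in("next_plug","dropper"):
        r=env.boxes_of(c,t);print(t,[(x["uv"],x["confidence"]) for x in r[:1]])
    cv2.imwrite(f"pics/f_{c}.png",p[:,:,::-1])
b=cv2.imread("pics/f_top.png")[110:260,230:420];a=cv2.imread("pics/f_side.png")[150:350,140:340]
cv2.imwrite("pics/f.png",np.hstack([cv2.resize(a,(400,400)),cv2.resize(b,(400,400))]))
```

```text
10.35 [ 0.0035 -0.1338  0.0551] [-10.7   2.4  24.6]
side plugtop 252 [[-0.0112, 0.1389, 0.2275], [0.009, 0.1515, 0.2404], [0.0227, 0.171, 0.2429]]
plate [[-0.0611, 0.1282, 0.1364], [-0.0572, 0.1559, 0.1431], [-0.0551, 0.1859, 0.1464]]
next_plug [([288.2, 304.3], 0.59)]
dropper []
10.5 [ 0.0035 -0.1338  0.0551] [-11.7   3.1  24.2]
top plugtop 201 [[-0.0174, 0.1428, 0.2327], [-0.0004, 0.1599, 0.2411], [0.0163, 0.1772, 0.2454]]
plate [[-0.0651, 0.1335, 0.1376], [-0.0629, 0.1607, 0.1452], [-0.0595, 0.1879, 0.1486]]
next_plug [([339.4, 125.2], 0.67)]
dropper [([335.2, 230.9], 0.67)]
10.65 [ 0.0035 -0.1338  0.0551] [-9.9  2.5 23.9]
side plugtop 252 [[-0.0118, 0.1388, 0.2268], [0.0091, 0.1514, 0.2404], [0.0233, 0.1718, 0.2429]]
plate [[-0.0606, 0.1278, 0.1364], [-0.057, 0.1547, 0.1429], [-0.0545, 0.1864, 0.147]]
next_plug [([287.0, 303.7], 0.95)]
dropper []
10.8 [ 0.0034 -0.1338  0.0551] [-10.1   1.5  23.9]
top plugtop 202 [[-0.0183, 0.1429, 0.2334], [-0.0004, 0.1598, 0.2414], [0.0162, 0.1772, 0.2449]]
plate [[-0.0655, 0.1329, 0.1383], [-0.0633, 0.162, 0.1455], [-0.0597, 0.1882, 0.1491]]
next_plug [([339.3, 129.8], 0.65)]
dropper [([335.3, 230.5], 0.57)]
```

View pics/f.png

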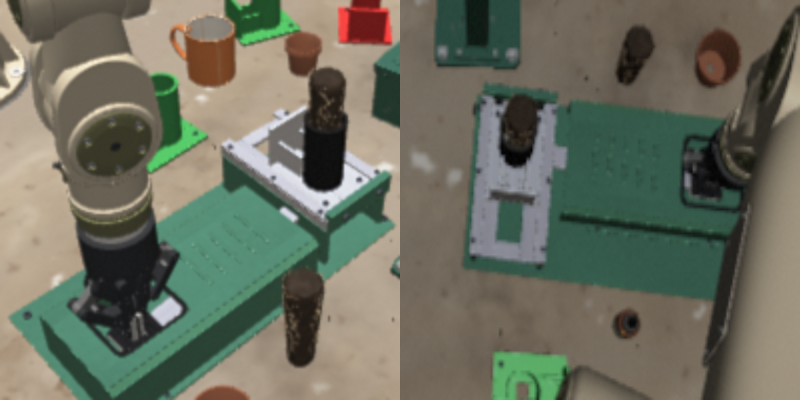

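```bash
python3 -c "
from workcell import env
print(env.hand_in());s=env.get_state();print(s['clock'],s['tcp_pos'],s['wrist_force'])"
```

```text
the job is handed in; nothing more can be done
None
the job is handed in; nothing more can be done
```

The carrier is home against its end stop, and I handed in with the shut fingers still holding the pedal down. Hand-in gives no verdict, so the figures below are from my own last checks, at 10.8 s of the 42 s.

- **Carrier home:** I pushed it about 37 mm. It then stopped moving while the push rose from about 5 to 20 N. The top camera put the push plate's face at ejector x of about -63 mm, which is home. The side camera read about -57 mm.
- **Camera disagreement:** the two cameras differed by about 5 mm along x throughout, including on the window, so the force stop is the firmer evidence that it is home.
- **Pedal down:** the fingertips were steady at about 44 mm above the bench, where the stop should be about 45 mm. They pressed down with about 24 N, plus about 10 N of steady sideways force.
- **Plug raised:** it rose about 27 mm, with its top going from 213 to 241 mm. It was upright and still in the sleeve.
- **Guard and plug:** the pictures showed the fingers inside the window and clear of the trim. There is no direct reading of contact with the guard, and I saw no contact with the plug.
- **Second plug and dropper bottle:** both looked undisturbed in the final top view, but I did not measure their shift. In the last side view the detector no longer reported the dropper, while the top view still showed it.

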